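# Set the cleat press over the cleat and hold it down

## Task

A wooden cleat has just been laid on the back of the plywood panel in the bench press and must be pressed down. Swing the clamp lever open, slide the press head along its rail until the press foot is centred over the cleat, and swing the clamp lever fully shut again; then flip the safety catch open, pull the T-handled press lever all the way over towards the front and finish while still holding it there with the gripper, so that the foot keeps pressing on the cleat. Do it in that order, do not shift the cleat, and leave the jar, the scraper and the roll of tape alone.

Things in the scene. Friction and masses are not known exactly. Their poses are not given: they have to be found in the camera images.
- press: Grey bench press, fixed, a tall solid black board 0.33 m high standing close behind it. Origin at worktop level under the middle of its 140 x 218 mm table (top z 48); x to its back, y left along its rail, z up. On the rail slides the head (z 96-114, 46 mm wide nose to the front, dark pointer at x -58 marking the foot's middle); right to left: slide post with clamp lever, T-handled lever, catch
- carriage (a joint): Slide of the press head along the press's +y (m): 0 at the right-hand end, 0.070 at the left-hand end. Locked by the clamp (holds about 20 N); unclamped it takes 4 N. Starts at the right-hand end; the cleat lies farther left. The foot stands at press y = carriage + 0.005 m, x = -0.035 m
- slide_post (a point): Grip point in the upright round black post, 22 mm diameter, 13 mm below its top (z 155 mm; post free from z 125 mm up); fixed to the head, for pulling it along. At press x +40 mm, 98 mm to the right of (-y) the foot
- clamp (a joint): Clamp lever (rad): 0 = locked, pointing right (-y) along the rail; opens as its knob is pulled to the front (-x), clockwise seen from above; 1.3 = fully open, pointing almost straight to the front. Turns about the slide post, stays where left. Its teeth lock in notches 5 mm apart, so in shutting the head may shift up to 3 mm and it may take 15 N at the knob
- clamp_knob (a point): Grip point on the upright black knob (a freely turning sleeve) at the end of the clamp lever, 16 mm diameter, 12 mm below its top (z 150 mm; knob from z 124 to 162 mm); it moves on a circle of 66 mm radius about the slide post
- catch (a joint): Safety catch (rad): 0 = on, its arm lies across in front of the press lever's shank and blocks it; 1.5 = fully off, arm up. Turns about a shaft along the press's x at z 160 mm, 34 mm left of the foot; stays where left (about 2 N at the tab). Opens when its thumb tab is pushed left (+y) and down
- catch_tab (a point): Point in the steel thumb tab of the catch, 30 mm above the shaft; the tab is 13 mm wide in y, 6 to 9 mm thick in x, stands 39 mm up from the shaft at the start; press x -37 mm. Moves on a circle of 30 mm radius about the shaft, towards +y and down as the catch opens
- lever (a joint): Press lever (rad): 0 = at rest, leaning 0.40 rad to the back (+x); grows as its top is pulled to the front (-x); stop at 0.78. A spring pulls it back: about 3 N at the bar to begin, 8 N at the stop. The foot drops 21 mm per rad, meets the cleat at about 0.57 and then presses on a spring, about 10 N at the stop
- lever_bar (a point): Middle of the black T-bar on top of the press lever: round, 16 mm diameter, 44 mm long along the press's y. Moves on a circle of 120 mm radius about a pivot at press x +5 mm, z 127 mm, in line with the foot in y: from x +52, z 238 mm at rest to x -40, z 238 mm at the stop
- press_foot (a point): Centre of the underside of the round press foot, 28 mm diameter, under the nose of the head; z 88 mm at rest
- panel: Plywood offcut fixed on the press table, 75 (x) by 185 (y) by 12 mm. Origin at the centre of its underside
- cleat: Loose pale wooden batten, 84 (x) by 24 (y) by 16 mm, lying across the panel under the path of the press foot, its front end showing before the nose. Origin at the centre of its underside, top 16 mm higher, at z 76 mm
- amber_pot: Bystander: small amber jar with black lid, 58 mm diameter, 47 mm high; origin at the centre of its underside
- scraper: Bystander: paint scraper lying flat, 64 by 175 by 24 mm; origin at the centre of its underside
- masking_tape: Bystander: roll of masking tape lying flat, 96 mm diameter, 25 mm high; origin at the centre of its underside
Things that resemble listed ones, but are neither listed nor needed, are in the scene too. Of the things that look like the cleat, the smallest one is meant.

How it is judged (in metres and radians):
On the way, in this order (a step that is already met when the one before it is completed fails the run):
1. the clamp lever is swung open (beyond 1.0 rad) (value of joint clamp above 1 rad), for 0.1 s.
2. the press foot is centred over the cleat, within 8 mm (y of press_foot in the frame of cleat between -0.008 and 0.008 m), for 0.2 s.
3. the clamp lever is shut again (below 0.2 rad) with the foot over the cleat (all of step 2 and value of joint clamp below 0.2 rad), for 0.2 s.
4. the safety catch is flipped off (beyond 1.0 rad) (value of joint catch above 1 rad), for 0.1 s.
5. the press lever is pulled over (beyond 0.68 rad) and the foot presses on the cleat (value of joint lever above 0.68 rad and contact force between press and cleat above 4 N), for 0.2 s.
At the end, for the whole second after the job is handed in: The gripper holds the lever over (beyond 0.68 of 0.78 rad, more than 2 N on the fingers), the foot presses the cleat with more than 4 N within 8 mm of its middle along the rail, the clamp is shut (below 0.2 rad), the catch off (beyond 0.9 rad), the cleat at rest (all of step 3 and all of step 5 and contact force between the fingers and press above 2 N and value of joint catch above 0.9 rad and linear speed of cleat below 0.02 m/s); the arm keeps its last pose, push and grip.
It fails at once if the cleat is shifted by more than 8 mm (distance of cleat from where it was at the start of the episode above 0.008 m).
It fails at once if the jar is moved (distance of amber_pot from where it was at the start of the episode above 0.02 m).
It fails at once if the scraper is moved (distance of scraper from where it was at the start of the episode above 0.02 m).
It fails at once if the roll of tape is moved (distance of masking_tape from where it was at the start of the episode above 0.02 m).
It also fails if it takes over 72 s, if anything falls off the work surface, if the arm or the gripper's body presses on something with over 40 N, if the wrist force passes 120 N, or if a joint passes its speed limit or range.

## Robot

A 7-joint arm with a two-finger parallel gripper is mounted at the origin on the work surface; the furniture and walls round the work are solid. World frame = base frame: x ahead of the robot, y to its left, z up, the work surface at z = 0. Lengths are in mm, angles in rad, forces in N, time in s.
With the tool pointing down it reaches from about 400 to 875 mm from the base axis. Payload 4.4 kg.
Tool frame: the origin (TCP) lies at the very end of the fingers, on their centre line; the grasp point (between the pads) lies 19 mm behind it; z points along the fingers, y is the line along which they close (so a half turn about z gives the same grasp; the last joint's range is limited). The gripper opens to 85 mm and grips with 20 to 120 N. Pads are 22 mm wide; open, the fingers measure 114 mm over their backs; the gripper's body (76 mm by 85 mm) begins 54 mm behind the grasp point. The pads swing forward as they close: fully open they stand 13 mm farther back than shut.
Start: joints at [1.227, 0.628, 0.038, 1.517, -0.027, 0.996, -0.02], TCP at [178.284, -625.086, 231.313] pointing down, gripper open.
Joint ranges: [-3.06, 3.06], [-0.37, 2.12], [-1.25, 1.32], [0.18, 2.47], [-1.1, 4.24], [0.23, 1.98], [-2.94, 2.94]. Speed limits (rad/s): [2.57, 2.57, 3.14, 3.14, 3.14, 3.14, 3.14].

## Interface

Orientations are given as [roll, pitch, yaw] about the fixed x, y, z axes, in that order (R = Rz(yaw) Ry(pitch) Rx(roll)).
In Python, from cell import sensors, get_image, camera_params, order gives the robot as it stands.
- The arm moves only by the shell command python3 -m inch 'ROWS' [OPENING]. ROWS is JSON, a list that holds one entry, the list of rows, each a list of 4 numbers: the shift along the tool's x, y, z in cm, then the turn about the tool's z in degrees. A call has 1 to 8 rows; each row is the pose to reach, as a shift and turn from the pose commanded when the call began, along the tool's axes at that moment; what a row does not reach only later rows make up. A row lasts 1/12 s, in which the tool goes at most 41.7 mm and 7.16 degrees, less where a joint would pass 70% of its speed; a pose out of reach is approached as far as the arm can. A call with a gripper value outside its range is refused whole. OPENING is the finger opening in cm, from 0 to 8.54, set as the call begins (- or left out, the last holds). The fingers move at their own pace and stop on an object; the grip force is fixed at half the most. Time passes only in rows, so rows that repeat a pose let the fingers close. It gives the time, the measured TCP pose, the force, the opening and the grip force at its end, in the units of the state.
- sensors.read_state(): the state, without advancing time (a new reading comes with each control period).
- get_image(name): name is "side" or "top"; returns the picture (400x640x3 uint8, blue, green, red); there is no depth.
- camera_params(name): a dict with "mtx" (3x3 intrinsics, pixels), "rvec" (rotation vector, rad) and "tvec" (3), from world to camera coordinates, as OpenCV has them. Camera axes: x right, y down, z forward; pixel columns grow to the right and rows downward; lengths in mm; the calibration is good to about 2 mm. A picture is of the moment at which its call begins. camera_params takes no time and is no camera call.
- order.finish_job(): hands the job in; it is judged then, once.
The state is a dict: "clock": time; "qpos": joint angles; "qd": joint speeds; "tau": joint torques, N m; "eef_pos": TCP position; "tool_rot": TCP orientation; "force": force on the tool from outside, world axes, zero at the start; "torque": the same for the moment, N m; "width": finger opening in mm; "gripper_force": force on a finger pad.
Only numpy, scipy, OpenCV 4.12 (cv2) and the standard library are available. Lean on these libraries where they do the work, as an engineer would, in place of code of your own. Each camera call takes 0.05 s, during which the arm holds its last target. There are 200 camera calls.

## Working session

There is one attempt and no reset: what is moved stays moved. The work goes in short steps, Python scripts to look and compute and a shell command to move; the robot and the scene stay as the last step left them, time stands still between calls to the robot, and variables do not carry over. Pictures are saved under pics/ and viewed, at most 10 in all, crops included, and the job is handed in when it is done.

```bash
ls; mkdir -p pics; python3 - <<'E'
from cell import sensors,get_image,camera_params
import cv2
for n in("side","top"):
    p=camera_params(n);print(n,p)
    cv2.imwrite(f"pics/{n}0.png",get_image(n))
print(sensors.read_state())
E
```

```text
pics
side {'mtx': array([[409.73226225,   0.        , 321.57848693],
       [  0.        , 409.73226225, 197.37512508],
       [  0.        ,   0.        ,   1.        ]]), 'rvec': array([ 0.59754212, -2.63310232,  1.1922519 ]), 'tvec': array([ 368.7661281 ,  253.62899159, 1178.99648366])}
top {'mtx': array([[381.83352595,   0.        , 316.73533848],
       [  0.        , 381.83352595, 196.20077526],
       [  0.        ,   0.        ,   1.        ]]), 'rvec': array([ 2.1778054 , -2.14975235,  0.11844838]), 'tvec': array([  -8.07287226,  410.22988003, 1043.96731991])}
{'clock': 0.1, 'qpos': array([ 1.22721673,  0.62921711,  0.03844143,  1.51828546, -0.02697981,
        0.9963223 , -0.01999089]), 'qd': array([-0.00263928, -0.00261992, -0.00031683, -0.00274185, -0.00046643,
        0.00266085, -0.00118342]), 'tau': array([ 3.72053692e-03, -5.64524424e+01,  1.23059057e+00, -1.93972778e+01,
        1.12058170e-02,  5.36544219e-03, -3.30995444e-07]), 'eef_pos': array([ 178.11148102, -624.52414633,  230.4990907 ]), 'tool_rot': array([-3.13987858e+00,  3.08883588e-05,  2.77802021e-01]), 'force': array([-0.00183959,  0.12952653, -0.50586208]), 'torque': array([ 0.03647996, -0.02957541,  0.02210921]), 'gripper_force': 0.0, 'width': 85.34647520378614}
```

View pics/top0.png

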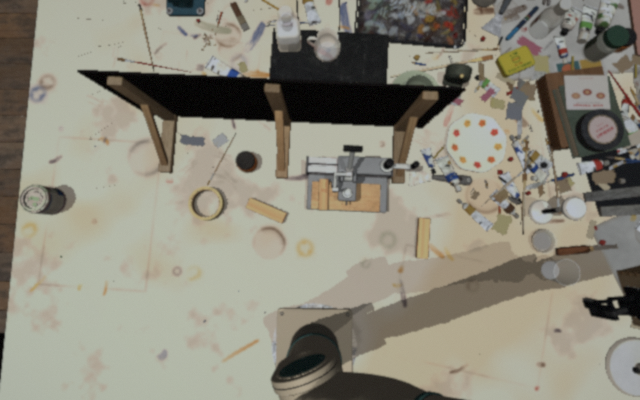

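View pics/side0.png

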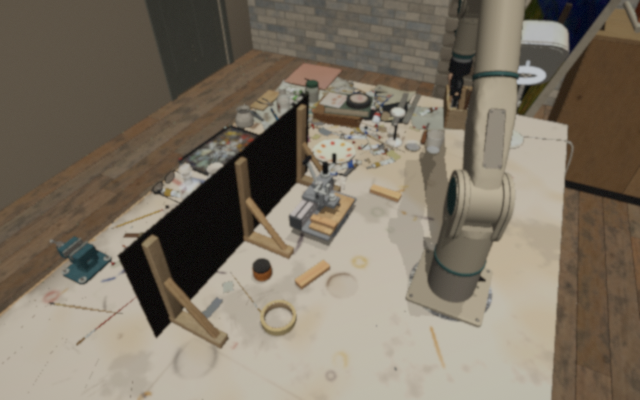

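The top view shows the press around (347,185), its board running from (80,75) to (460,100), and batten lookalikes at (267,210) and (423,238). The side view shows the press at (322,205). The cleat on the panel should be near (320,195) in the top view, so I'll enlarge both.

```bash
python3 - <<'E'
import cv2
import numpy as np
a=cv2.imread("pics/top0.png")[135:225,295:425];b=cv2.imread("pics/side0.png")[140:250,270:370]
cv2.imwrite("pics/c1.png",cv2.resize(a,None,fx=6,fy=6,interpolation=cv2.INTER_CUBIC))
cv2.imwrite("pics/c2.png",cv2.resize(b,None,fx=5.4,fy=5.4,interpolation=cv2.INTER_CUBIC))
E
```

```text
(no output)
```

View pics/c1.png

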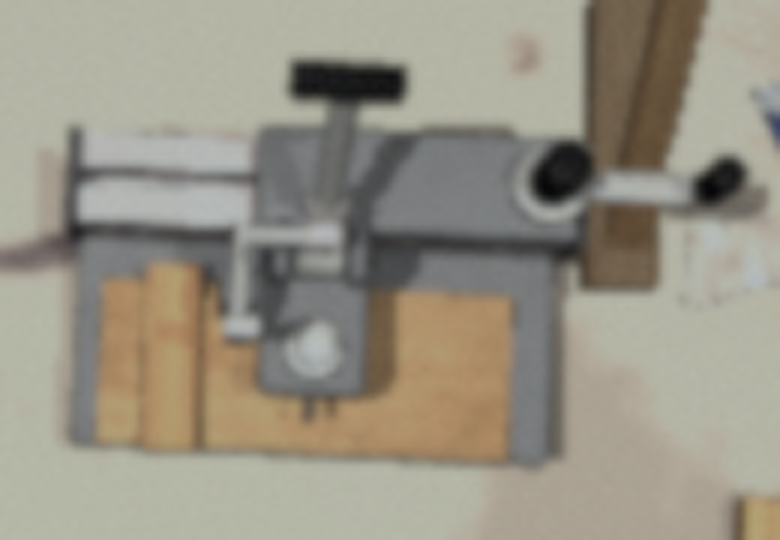

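View pics/c2.png

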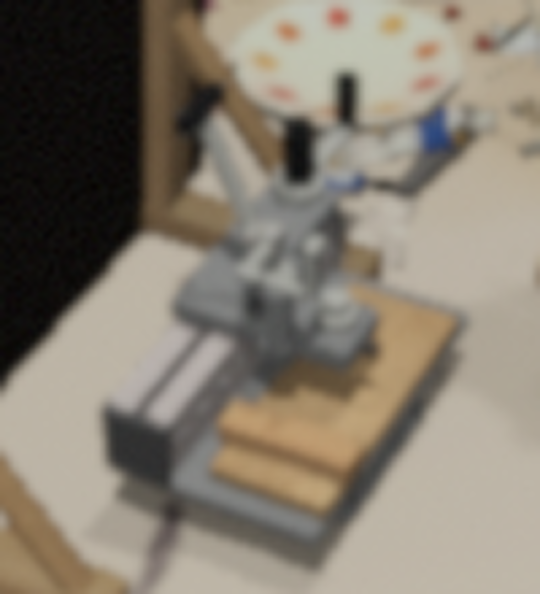

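The panel carries one batten, at crop (172,355), which is top-view pixel (323,194). It lies under the foot's path with its front end showing. The lookalikes at (267,210) and (423,238) are bigger and lie on the bench, so the one on the panel is the cleat. Next I'll measure it.

```bash
cat > h.py <<'E'
import numpy as np, cv2
from cell import sensors,get_image,camera_params
def cam(n):
    p=camera_params(n);R=cv2.Rodrigues(p["rvec"])[0];return p["mtx"],R,p["tvec"]
def ray(n,uv):
    K,R,t=cam(n);d=R.T@np.linalg.solve(K,[*uv,1]);return -R.T@t,d/np.linalg.norm(d)
def onz(n,uv,z):
    c,d=ray(n,uv);return c+d*(z-c[2])/d[2]
def proj(n,P):
    p=camera_params(n);return cv2.projectPoints(np.float64(P).reshape(-1,1,3),p["rvec"],p["tvec"],p["mtx"],None)[0][:,0]
def tri(uv1,uv2):
    a,d=ray("top",uv1);b,e=ray("side",uv2)
    s=np.linalg.lstsq(np.c_[d,-e],b-a,rcond=None)[0];p,q=a+d*s[0],b+e*s[1];return (p+q)/2,np.linalg.norm(p-q)
E
python3 - <<'E'
from h import *
T=lambda x,y:((x+.5)/6-.5+295,(y+.5)/6-.5+135)
S=lambda x,y:((x+.5)/5.4-.5+270,(y+.5)/5.4-.5+140)
print("cams",ray("top",(0,0))[0].round(),ray("side",(0,0))[0].round())
pts={"tabFL":(T(68,443),48,(-70,109)),"tabFR":(T(552,464),48,(-70,-109)),"post":(T(567,163),168,(40,-93)),"knob":(T(727,175),162,(40,-159)),
"barL":(T(291,77),242,(52,27)),"barR":(T(406,80),242,(52,-17)),"panFL":(T(97,443),60,None),"panFR":(T(511,460),60,None),"clFL":(T(143,448),76,None),"clFR":(T(196,450),76,None),"clBL":(T(148,262),76,None),"clBR":(T(200,264),76,None),"point":(T(309,415),96,(-58,5)),"tab":(T(240,327),190,(-37,39)),"noseL":(T(258,395),114,None),"noseR":(T(365,396),114,None),"railL":(T(72,128),80,None),
"boardtop":((270,78),330,None),"boardbot":((270,118),0,None),"boardbotR":((395,124),0,None),"boardtopR":((395,88),330,None)}
A=[];B=[]
for k,(uv,z,l) in pts.items():
    w=onz("top",uv,z);print(k,w.round(1))
    if l: A.append(l);B.append(w[:2])
A=np.array(A,float);B=np.array(B)
ca,cb=A.mean(0),B.mean(0);U,_,V=np.linalg.svd((A-ca).T@(B-cb));R=V.T@U.T
t=cb-R@ca;print("yaw",np.arctan2(R[1,0],R[0,0]),"org",t);print((B-(A@R.T+t)).round(1))
for k in("clFL","clFR","clBL","clBR","panFL","panFR","noseL","noseR","boardbot","boardtop"): print(k,(R.T@(onz("top",pts[k][0],pts[k][1])[:2]-t)).round(1))
# side checks
for k,uv,z,l in(("post",S(298,125),168,(40,-93)),("knob",S(346,76),162,(40,-159)),("bar",S(200,107),240,(52,5))):
    w=onz("side",uv,z);print(k,w.round(1),"tri",tri(pts.get(k,(T(348,79),))[0],uv))
E
```

```text
cams [ 292.   -5. 1083.] [ 14. 806. 970.]
tabFL [373.7  26.2  48. ]
tabFR [ 367.  -192.9   48. ]
post [ 480.8 -178.1  168. ]
knob [ 477.9 -244.5  162. ]
barL [497. -61. 242.]
barR [ 496.4 -104.1  242. ]
panFL [372.9  12.8  60. ]
panFR [ 367.7 -172.4   60. ]
clFL [369.7  -7.8  76. ]
clFR [369.2 -31.1  76. ]
clBL [452.6  -8.9  76. ]
clBR [452.  -32.1  76. ]
point [383.4 -79.3  96. ]
tab [409.1 -45.  190. ]
noseL [390.  -56.2 114. ]
noseR [ 390.2 -101.7  114. ]
railL [512.   25.7  80. ]
boardtop [619.3  95.8 330. ]
boardbot [640.8 136.7   0. ]
boardbotR [ 627.5 -228.     0. ]
boardtopR [ 601.2 -160.8  330. ]
yaw -0.029177693688184472 org [442.78074746 -85.28247348]
[[-2.3  0.4]
 [-2.6 -0.7]
 [ 0.8  1.3]
 [-0.2  0.9]
 [ 1.5 -1.2]
 [ 2.2 -0.3]
 [-1.5 -0.7]
 [ 2.2  0.3]]
clFL [-75.3  75.4]
clFR [-75.2  52. ]
clBL [ 7.6 76.6]
clBR [ 7.7 53.5]
panFL [-72.7  96. ]
panFR [-72.5 -89.3]
noseL [-53.6  27.5]
noseR [-52.1 -17.9]
boardbot [191.5 227.7]
boardtop [171.1 186.2]
post [ 481.8 -177.   168. ] tri (array([ 481.61515407, -178.03535962,  167.25737118]), np.float64(1.3243555065309944))
knob [ 480.2 -244.2  162. ] tri (array([ 478.95009033, -244.07393599,  162.28957922]), np.float64(2.268654660692614))
bar [496.8 -80.6 240. ] tri (array([497.60358106, -82.60166997, 238.37970454]), np.float64(0.4228252617033056))
```

The measurements agree to about 2 mm: press origin (442.6, -85.3), yaw -0.03. The cleat sits at press y 64.4 and the foot at 5, so the head must slide about 59.4 mm. I'll move above the knob at (479, -244).

```bash
python3 -m inch '[[[3,-2.2,0,0],[6.5,-4.7,0,0],[10,-7.2,0,0],[13.5,-9.7,0,0],[17,-12.2,0,0],[20.5,-14.8,0,0],[24,-17.3,0,0],[27,-19.4,0,0]]]' 4.5; python3 -m inch '[[[3,-2.2,0,3],[6,-4.4,0,7],[8.5,-6.2,0,11],[10.5,-7.7,0,15],[12.4,-8.9,1,17.6],[12.4,-8.9,3,17.6],[12.4,-8.9,3,17.6],[12.4,-8.9,3,17.6]]]'
```

```text
clock: 0.77
eef_pos: [383.1, -365.4, 231.2]
tool_rot: [-3.141, 0.0, 0.278]
force: [1.1, 0.0, -1.4]
width: 45.1
gripper_force: 0.0
clock: 1.43
eef_pos: [476.1, -247.5, 200.5]
tool_rot: [-3.141, 0.003, -0.029]
force: [-0.8, -0.1, 0.0]
width: 45.2
gripper_force: 0.0
```

```bash
python3 -m inch '[[[0,0,0,0],[0,0,0,0],[0,0,0,0]]]'; python3 - <<'E'
from h import *
a=get_image("top")[110:230,295:445];b=get_image("side")[110:230,260:380]
cv2.imwrite("pics/a.png",np.hstack([cv2.resize(a,(450,360),interpolation=2),cv2.resize(b,(350,360),interpolation=2)]))
E
```

```text
clock: 1.68
eef_pos: [477.2, -248.8, 202.2]
tool_rot: [3.141, -0.001, -0.031]
force: [0.2, 0.4, -0.7]
width: 44.9
gripper_force: 0.0
```

View pics/a.png

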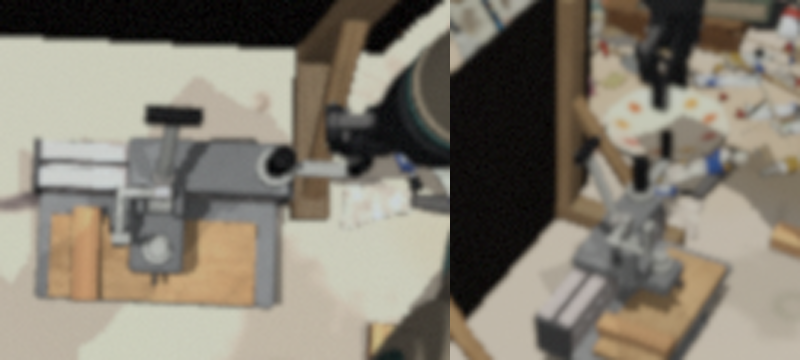

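The gripper is above the knob (side view, crop (660,130)), with clearance to the post. I'll correct 2 mm and 4.5 mm, descend and grip.

```bash
python3 -m inch '[[[0.2,-0.45,0.5,0],[0.2,-0.45,2,0],[0.2,-0.45,3.5,0],[0.2,-0.45,4.5,0],[0.2,-0.45,4.5,0],[0.2,-0.45,4.5,0]]]'; python3 -m inch '[[[0,0,1,0],[0,0,2,0],[0,0,2.5,0],[0,0,2.5,0],[0,0,2.5,0]]]';python3 -m inch '[[[0,0,0,0],[0,0,0,0],[0,0,0,0],[0,0,0,0],[0,0,0,0],[0,0,0,0]]]' 1
```

```text
clock: 2.28
eef_pos: [479.2, -243.0, 155.9]
tool_rot: [-3.141, 0.001, -0.029]
force: [-0.3, 0.5, 0.6]
width: 45.4
gripper_force: 0.0
clock: 2.7
eef_pos: [479.2, -243.2, 130.9]
tool_rot: [-3.141, 0.001, -0.03]
force: [0.2, 0.6, 0.3]
width: 44.7
gripper_force: 0.0
clock: 3.2
eef_pos: [479.9, -245.1, 132.0]
tool_rot: [3.139, -0.002, -0.031]
force: [-0.4, -5.8, 3.2]
width: 14.2
gripper_force: 58.6
```

```bash
python3 -m inch '[[[-0.53,-0.02,0,0],[-1.05,-0.08,0,0],[-1.57,-0.19,0,0],[-2.08,-0.34,0,0],[-2.57,-0.52,0,0],[-3.05,-0.75,0,0],[-3.51,-1.01,0,0],[-3.94,-1.31,0,0]]]'
```

```text
clock: 3.87
eef_pos: [439.7, -228.7, 131.7]
tool_rot: [-3.141, 0.0, -0.03]
force: [-1.2, -2.6, 6.7]
width: 14.6
gripper_force: 58.9
```

```bash
python3 -m inch '[[[-0.41,-0.33,0,0],[-0.79,-0.69,0,0],[-1.15,-1.08,0,0],[-1.47,-1.5,0,0],[-1.75,-1.95,0,0],[-2.0,-2.41,0,0],[-2.21,-2.9,0,0],[-2.36,-3.33,0,0]]]'; python3 -m inch '[[[0,0,0,0],[0,0,0,0]]]'
```

```text
clock: 4.53
eef_pos: [417.8, -193.4, 131.7]
tool_rot: [-3.14, -0.0, -0.028]
force: [0.2, -0.8, 6.4]
width: 14.7
gripper_force: 59.0
clock: 4.7
eef_pos: [417.8, -193.0, 131.6]
tool_rot: [-3.14, -0.0, -0.028]
force: [0.7, 0.5, 7.6]
width: 14.7
gripper_force: 59.2
```

```bash
python3 -m inch '[[[0,0,0,0],[0,0,0,0],[0,0,0,0],[0,0,-1,0],[0,0,-3,0],[0,0,-5.5,0],[0,0,-5.5,0]]]' 5; python3 -m inch '[[[1.5,-0.4,0,0],[4,-1.1,0,0],[6.3,-1.7,0,0],[6.3,-1.7,0,0],[6.3,-1.7,2,0],[6.3,-1.7,4,0],[6.3,-1.7,5,0],[6.3,-1.7,5,0]]]'
```

```text
clock: 5.28
eef_pos: [419.5, -195.5, 189.2]
tool_rot: [3.14, -0.005, -0.029]
force: [0.4, -0.3, -0.4]
width: 50.4
gripper_force: 0.0
clock: 5.95
eef_pos: [478.9, -179.0, 133.9]
tool_rot: [-3.14, 0.006, -0.03]
force: [-1.3, 1.1, -0.2]
width: 49.8
gripper_force: 0.0
```

```bash
python3 -m inch '[[[0,0,0,0],[0,0,0,0],[0,0,0,0],[0,0,0,0],[0,0,0,0],[0,0,0,0]]]' 1.6
```

```text
clock: 6.45
eef_pos: [481.5, -179.4, 137.2]
tool_rot: [-3.141, -0.001, -0.029]
force: [-1.1, 3.5, 6.0]
width: 20.5
gripper_force: 59.0
```

```bash
python3 -m inch '[[[0,-0.4,0,0],[0,-1.2,0,0],[0,-2,0,0],[0,-2.8,0,0],[0,-3.6,0,0],[0,-4.4,0,0],[0,-5.2,0,0],[0,-5.7,0,0]]]';python3 -m inch '[[[0,-0.3,0,0],[0,-0.3,0,0],[0,-0.3,0,0],[0,-0.3,0,0]]]'
python3 - <<'E'
from h import *
a=get_image("top")[140:220,300:410]
cv2.imwrite("pics/b.png",cv2.resize(a,None,fx=7,fy=7,interpolation=cv2.INTER_CUBIC))
E
```

```text
clock: 7.12
eef_pos: [483.4, -124.3, 137.2]
tool_rot: [3.139, -0.002, -0.03]
force: [-2.4, -5.2, 5.8]
width: 20.2
gripper_force: 59.3
clock: 7.45
eef_pos: [483.5, -120.6, 137.3]
tool_rot: [3.141, -0.002, -0.03]
force: [-2.3, -0.6, 7.4]
width: 20.1
gripper_force: 59.4
```

View pics/b.png

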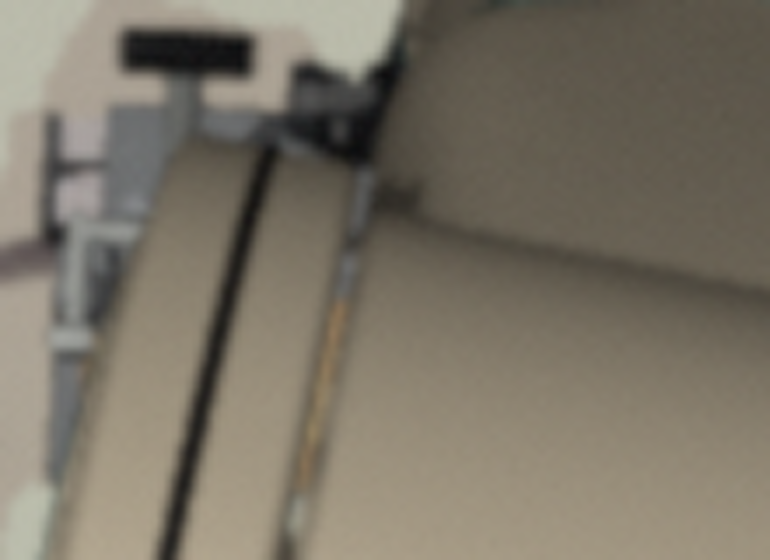

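The arm hides the cleat and nose, but the T-bar is visible at crop (120–253, 54), so I'll use it and the slide edge to measure the travel.

```bash
python3 - <<'E'
from h import *
import cv2
a=cv2.imread("pics/top0.png");b=get_image("top")
for im,x0,x1 in((a,335,370),(b,310,342)):
    g=im[140:156,x0:x1].max(2).astype(float);m=g<60
    n,l,s,c=cv2.connectedComponentsWithStats(m.astype(np.uint8));i=1+s[1:,4].argmax()
    print(s[i],c[i]+[x0,140],onz("top",c[i]+[x0,140],243).round(1))
E
```

```text
[ 9  6 18  6 87] [352.27586207 148.36781609] [494.9 -81.6 243. ]
[ 8  5 18  6 90] [326.32222222 147.13333333] [496.9 -23.3 243. ]
```

```bash
python3 -m inch '[[[0,-0.1,0,0],[0,-0.1,0,0],[0,-0.1,0,0],[0,-0.1,0,0]]]'; python3 -m inch '[[[0,0,0,0],[0,0,0,0],[0,0,0,0],[0,0,-1,0],[0,0,-3,0],[0,0,-5,0],[0,0,-5,0]]]' 5
```

```text
clock: 7.88
eef_pos: [483.5, -120.4, 137.3]
tool_rot: [3.14, -0.002, -0.03]
force: [-2.0, -2.6, 6.2]
width: 19.8
gripper_force: 59.3
clock: 8.47
eef_pos: [485.5, -119.4, 189.9]
tool_rot: [3.141, -0.007, -0.029]
force: [0.5, 0.2, -0.0]
width: 50.3
gripper_force: 0.0
```

```bash
python3 -m inch '[[[-1.5,0.4,0,0],[-4,1,0,0],[-6.4,1.65,0,0],[-6.4,1.65,0,0],[-6.4,1.65,0,0]]]' 4.5; python3 - <<'E'
from h import *
b=get_image("side")[130:240,270:380];a=get_image("top")[140:220,300:400]
cv2.imwrite("pics/d.png",np.hstack([cv2.resize(a,(500,400),interpolation=2)[:,:400],cv2.resize(b,(400,400),interpolation=2)]))
E
```

```text
clock: 8.88
eef_pos: [417.6, -133.8, 186.6]
tool_rot: [-3.142, 0.0, -0.031]
force: [0.8, -0.6, 0.5]
width: 45.2
gripper_force: 0.0
```

View pics/d.png

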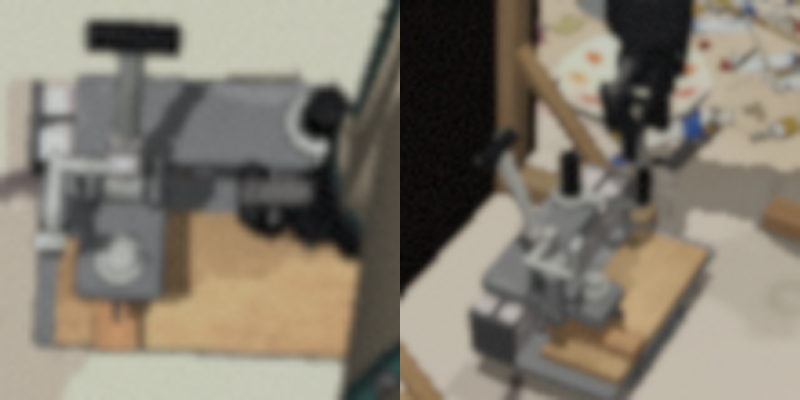

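The pointer at crop (119,308) sits over the middle of the cleat front (93–143), so the foot is centred. The gripper is above the knob. Now descend, grip and swing it shut.

```bash
python3 -m inch '[[[0.1,0,0.5,0],[0.1,0,2,0],[0.1,0,3.5,0],[0.1,0,5,0],[0.1,0,5.5,0],[0.1,0,5.5,0]]]'; python3 -m inch '[[[0,0,0,0],[0,0,0,0],[0,0,0,0],[0,0,0,0],[0,0,0,0],[0,0,0,0]]]' 1
```

```text
clock: 9.48
eef_pos: [419.4, -133.1, 130.0]
tool_rot: [-3.141, 0.003, -0.029]
force: [-0.1, 0.0, 0.5]
width: 45.0
gripper_force: 0.0
clock: 9.98
eef_pos: [420.4, -133.9, 131.9]
tool_rot: [3.141, -0.002, -0.03]
force: [0.2, -1.7, 4.4]
width: 14.0
gripper_force: 58.7
```

```bash
python3 -m inch '[[[0.21,0.62,0,0],[0.48,1.22,0,0],[0.81,1.8,0,0],[1.19,2.33,0,0],[1.63,2.83,0,0],[2.11,3.28,0,0],[2.63,3.68,0,0],[3.2,4.02,0,0]]]'; python3 -m inch '[[[0,0,0,0]]]'
```

```text
clock: 10.65
eef_pos: [450.4, -174.9, 131.8]
tool_rot: [-3.141, 0.0, -0.03]
force: [-1.7, -0.2, 6.4]
width: 14.3
gripper_force: 59.1
clock: 10.73
eef_pos: [451.9, -175.8, 131.9]
tool_rot: [3.141, -0.002, -0.03]
force: [1.6, -1.5, 5.9]
width: 14.8
gripper_force: 59.1
```

```bash
python3 -m inch '[[[0.3,0.16,0,0],[0.6,0.3,0,0],[1.2,0.52,0,0],[1.85,0.68,0,0],[2.5,0.78,0,0],[2.85,0.8,0,0],[3.16,0.81,0,0],[3.16,0.81,0,0]]]'; python3 -m inch '[[[0.2,0,0,0],[0.2,0,0,0],[0.2,0,0,0]]]'
```

```text
clock: 11.4
eef_pos: [480.5, -184.4, 131.8]
tool_rot: [3.142, 0.003, -0.03]
force: [-3.8, -1.2, 10.7]
width: 14.6
gripper_force: 59.6
clock: 11.65
eef_pos: [482.5, -185.0, 131.9]
tool_rot: [3.141, 0.002, -0.031]
force: [-3.0, -2.7, 8.0]
width: 14.0
gripper_force: 59.4
```

```bash
python3 -m inch '[[[0.2,0,0,0],[0.3,0,0,0],[0.3,0,0,0],[0.3,0,0,0]]]'
```

```text
clock: 11.98
eef_pos: [483.1, -185.2, 131.7]
tool_rot: [3.141, 0.006, -0.031]
force: [-7.9, -2.1, 11.7]
width: 14.4
gripper_force: 59.8
```

```bash
python3 -m inch '[[[-0.2,0,0,0],[-0.2,0,0,0],[-0.2,0,0,0],[-0.2,0,-1,0],[-0.2,0,-4,0],[-0.2,0,-8,0],[-0.2,0,-12,0],[-0.2,0,-12,0]]]' 4; python3 -m inch '[[[-2,0,-1,0],[-5,0,-2,0],[-8,0,-2,0],[-8,0,-2,0],[-8,0,-2,0]]]' 0;  python3 - <<'E'
from h import *
b=get_image("side")[130:240,270:380];a=get_image("top")[140:220,300:400]
cv2.imwrite("pics/e.png",np.hstack([cv2.resize(a,(500,400),interpolation=2)[:,:400],cv2.resize(b,(400,400),interpolation=2)]))
cv2.imwrite("pics/topE.png",get_image("top"));cv2.imwrite("pics/sideE.png",get_image("side"))
E
```

```text
clock: 12.65
eef_pos: [489.3, -185.3, 259.1]
tool_rot: [3.138, -0.014, -0.029]
force: [1.3, -0.4, -0.2]
width: 39.6
gripper_force: 0.0
clock: 13.07
eef_pos: [404.0, -181.4, 272.2]
tool_rot: [-3.142, -0.001, -0.03]
force: [0.4, 0.5, -0.0]
width: 0.0
gripper_force: 0.0
```

View pics/e.png

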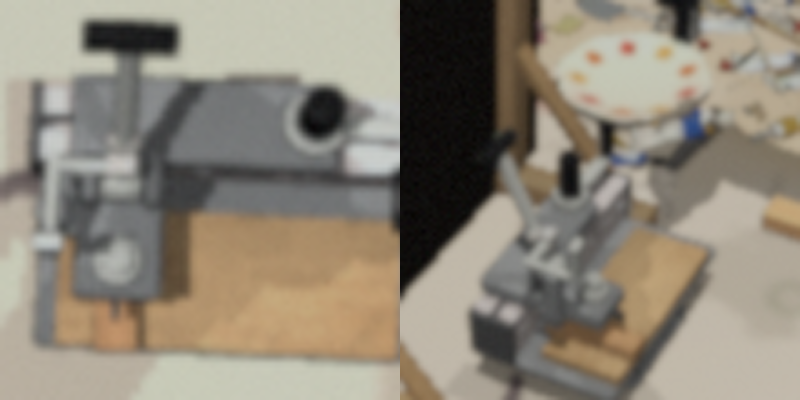

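The pointer (116,308) is centred on the cleat (93–141), and the clamp lever points right and is shut. The thumb tab is at top-view pixel (309.5,188). Next its position.

```bash
python3 - <<'E'
from h import *
P=lambda x,y:((x+.5)/5-.5+300,(y+.5)/5-.5+140)
for k,uv,z in(("tabL",P(34,241),199),("tabR",P(62,241),199),("tabF",P(48,248),199),("tabB",P(48,234),199),("barL",P(83,36),243),("barR",P(178,38),243),("ptr",P(116,308),96),("clL",P(93,340),76),("clR",P(141,343),76)): print(k,onz("top",uv,z).round(1))
S=lambda x,y:((x+.5)*.275-.5+270,(y+.5)*.275-.5+130)
print(proj("side",[[409,14,199],[409,14,190],[409,14,160]]).round(1))
E
```

```text
tabL [410.1  21.3 199. ]
tabR [410.3   8.2 199. ]
tabF [406.9  14.7 199. ]
tabB [413.5  14.8 199. ]
barL [497.4  -0.6 243. ]
barR [497.  -43.2 243. ]
ptr [389.3 -18.8  96. ]
clL [374.1  -7.1  76. ]
clR [372.8 -32.5  76. ]
[[319.1 196.3]
 [319.2 198.7]
 [319.3 206.4]]
```

```bash
python3 -m inch '[[[0.1,-1.5,0,0],[0.1,-4.5,0,0],[0.1,-8,0,0],[0.1,-11.5,0,0],[0.1,-14.5,0,0],[0.1,-16.4,0,0],[0.1,-16.4,0,0],[0.1,-16.4,0,0]]]' 0; python3 -m inch '[[[0,0,1.5,0],[0,0,4,0],[0,0,6.5,0],[0,0,8.5,0],[0,0,9,0],[0,0,9,0]]]'
```

```text
clock: 13.93
eef_pos: [411.4, -16.4, 271.1]
tool_rot: [-3.142, 0.0, -0.026]
force: [-0.2, -0.7, 0.2]
width: 0.4
gripper_force: 0.0
clock: 14.43
eef_pos: [410.0, -18.6, 180.2]
tool_rot: [3.141, 0.003, -0.031]
force: [-1.0, -0.1, 1.1]
width: 0.2
gripper_force: 0.0
```

```bash
python3 -m inch '[[[0,-0.5,0,0],[0,-1,0,0],[0,-1.5,0,0],[0,-2,0,0],[0,-2.4,0,0],[0,-2.8,0,0],[0,-3.2,0,0],[0,-3.5,0,0]]]'; python3 -m inch '[[[0,-0.4,0,0],[0,-0.8,0,0],[0,-1.2,0.1,0],[0,-1.6,0.3,0],[0,-1.9,0.5,0],[0,-2.1,0.7,0],[0,-2.1,0.9,0],[0,-2.1,1,0]]]'
```

```text
clock: 15.1
eef_pos: [411.5, 17.9, 181.3]
tool_rot: [3.141, 0.0, -0.029]
force: [0.2, -1.5, -0.3]
width: 0.5
gripper_force: 0.9
clock: 15.77
eef_pos: [412.3, 39.2, 171.1]
tool_rot: [-3.141, 0.0, -0.029]
force: [-0.1, 1.4, 2.2]
width: -0.1
gripper_force: 0.9
```

```bash
python3 -m inch '[[[0,0,0.2,0],[0,0,0.4,0],[0,0,0.4,0],[0,0,0.4,0]]]'; python3 -m inch '[[[0,0,-2,0],[0,0,-5,0],[0,0,-8,0],[0,0,-11,0],[0,3,-11,0],[0,7,-11,0],[0,10,-11,0],[0,10,-11,0]]]'
python3 - <<'E'
from h import *
b=get_image("side")[130:240,270:380];a=get_image("top")[130:230,290:390]
cv2.imwrite("pics/f.png",np.hstack([cv2.resize(a,(400,400),interpolation=2),cv2.resize(b,(400,400),interpolation=2)]))
E
```

```text
clock: 16.1
eef_pos: [412.5, 38.9, 167.8]
tool_rot: [-3.141, -0.001, -0.029]
force: [-1.6, 1.6, 10.0]
width: 0.2
gripper_force: 4.9
clock: 16.77
eef_pos: [408.5, -67.8, 277.4]
tool_rot: [3.138, -0.0, -0.039]
force: [0.4, -0.6, 0.6]
width: -0.0
gripper_force: 0.0
```

View pics/f.png

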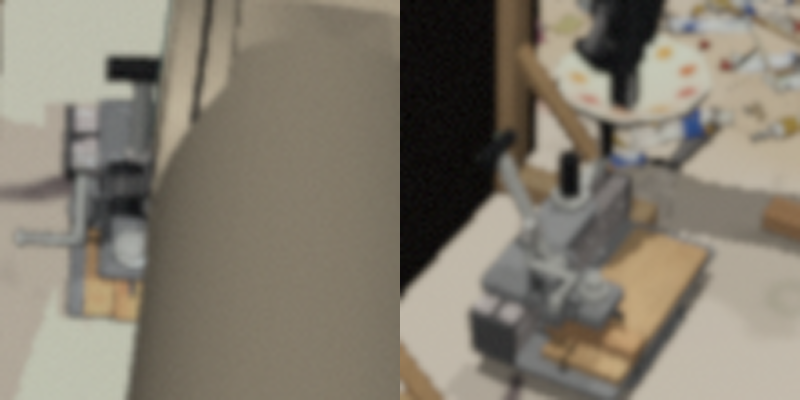

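The tab now lies flat to the left, at top crop (15–85,238), so the catch is off. Before the lever I'll check wrist joint range.

```bash
python3 - <<'E'
from h import *
s=sensors.read_state();print(s["qpos"].round(2),s["eef_pos"].round(1),s["tool_rot"].round(3))
E
```

```text
[-0.01  0.23  0.11  2.07 -0.03  0.84 -1.48] [408.9 -62.6 277.1] [-3.142  0.    -0.033]
```

```bash
python3 -m inch '[[[0.5,-0.3,0,-7],[2,-1,0,-14],[3.5,-1.8,0,-21],[5,-2.5,0,-28],[6.5,-3.3,0,-35],[8,-4,0,-42],[8.7,-4.4,0,-49],[8.7,-4.4,0,-56]]]' 6; python3 -m inch '[[[0,0,0,-7],[0,0,0,-14],[0,0,0,-21],[0,0,0,-28],[0,0,0,-34],[0,0,0,-34],[0,0,0,-34],[0,0,0,-34]]]'
```

```text
clock: 17.53
eef_pos: [499.2, -16.8, 276.8]
tool_rot: [-3.141, -0.002, 0.958]
force: [-0.1, -0.1, 0.4]
width: 60.0
gripper_force: 0.0
clock: 18.2
eef_pos: [497.5, -19.3, 277.1]
tool_rot: [-3.141, -0.0, 1.54]
force: [-0.7, 0.6, -0.1]
width: 60.3
gripper_force: 0.0
```

```bash
python3 -m inch '[[[-0.3,0,0.5,0],[-0.3,0,2,0],[-0.3,0,3.5,0],[-0.3,0,4.5,0],[-0.3,0,4.8,0],[-0.3,0,4.8,0]]]'; python3 -m inch '[[[0,0,0,0],[0,0,0,0],[0,0,0,0],[0,0,0,0],[0,0,0,0],[0,0,0,0]]]' 1
```

```text
clock: 18.7
eef_pos: [496.9, -23.1, 228.4]
tool_rot: [-3.14, 0.0, 1.541]
force: [-0.3, -0.3, 0.4]
width: 59.7
gripper_force: 0.0
clock: 19.2
eef_pos: [498.8, -23.1, 230.1]
tool_rot: [3.139, -0.0, 1.541]
force: [2.1, -0.1, 3.1]
width: 13.8
gripper_force: 56.6
```

```bash
python3 -m inch '[[[0,-0.56,-0.22,0],[0,-1.13,-0.41,0],[0,-1.7,-0.57,0],[0,-2.29,-0.71,0],[0,-2.88,-0.81,0],[0,-3.48,-0.89,0],[0,-4.07,-0.93,0],[0,-4.67,-0.95,0]]]'; python3 -m inch '[[[0,0,0,0]]]'
```

```text
clock: 19.87
eef_pos: [457.3, -21.7, 241.7]
tool_rot: [3.126, -0.001, 1.541]
force: [10.0, -1.2, 5.0]
width: 13.5
gripper_force: 58.4
clock: 19.95
eef_pos: [456.1, -21.6, 242.1]
tool_rot: [3.128, -0.0, 1.541]
force: [6.2, -1.2, 12.8]
width: 13.3
gripper_force: 58.7
```

```bash
python3 -m inch '[[[0,-0.6,0.02,0],[0,-1.2,0.06,0],[0,-1.79,0.13,0],[0,-2.38,0.24,0],[0,-2.97,0.38,0],[0,-3.55,0.54,0],[0,-3.55,0.54,0]]]'; python3 -m inch '[[[0,0,0,0]]]'
```

```text
clock: 20.53
eef_pos: [420.3, -20.6, 235.7]
tool_rot: [3.129, -0.001, 1.541]
force: [8.2, -0.3, 6.5]
width: 13.7
gripper_force: 64.0
clock: 20.62
eef_pos: [420.8, -20.6, 235.8]
tool_rot: [3.128, -0.001, 1.541]
force: [6.5, -0.5, 7.9]
width: 13.4
gripper_force: 64.0
```

```bash
python3 -m inch '[[[0,-0.3,0.1,0],[0,-0.6,0.2,0],[0,-0.9,0.32,0],[0,-1.1,0.4,0],[0,-1.3,0.45,0],[0,-1.3,0.45,0],[0,-1.3,0.45,0]]]'; python3 -m inch '[[[0,0,0,0],[0,0,0,0]]]'
```

```text
clock: 21.2
eef_pos: [410.8, -20.0, 232.1]
tool_rot: [3.123, -0.001, 1.542]
force: [9.9, -1.1, 8.6]
width: 13.1
gripper_force: 67.7
clock: 21.37
eef_pos: [410.8, -20.1, 232.1]
tool_rot: [3.123, -0.001, 1.542]
force: [10.3, -1.2, 8.1]
width: 13.3
gripper_force: 67.7
```

```bash
python3 -m inch '[[[0,-0.2,0.08,0],[0,-0.4,0.15,0],[0,-0.4,0.15,0],[0,-0.4,0.15,0],[0,-0.4,0.15,0]]]'
python3 - <<'E'
from h import *
b=get_image("side")[130:240,270:380];a=get_image("top")[130:230,290:390]
cv2.imwrite("pics/g.png",np.hstack([cv2.resize(a,(400,400),interpolation=2),cv2.resize(b,(400,400),interpolation=2)]))
E
```

```text
clock: 21.78
eef_pos: [407.7, -20.1, 230.6]
tool_rot: [3.121, -0.001, 1.54]
force: [12.9, -1.8, 6.0]
width: 13.5
gripper_force: 67.8
```

View pics/g.png

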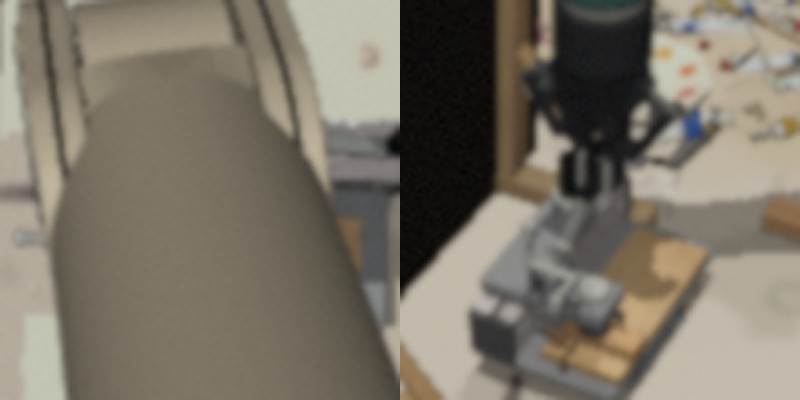

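The side view shows the bar gripped and pulled fully forward at crop (585,175). The catch is still off (30,238 in the top view), and the foot is down on the cleat. I'm handing it in.

```bash
python3 -c "
from cell import order
print(order.finish_job())"
```

```text
the job is handed in; nothing more can be done
None
```

I handed the job in at about 22 s, with the head centred over the cleat to about 1 mm, the clamp shut, the catch off and the gripper holding the lever at about 0.77 rad; the judge's verdict was not returned.

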